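# Roll a bearing up the oiling gutter to its stop and locate it with the arbor

### The job

Get the bearing in the sloped gutter ready for oiling: with a fingertip, gently push it up the gutter, over the sprung brass latch and up to the rubber-faced stop, and take the finger away so that it stays there by itself with the latch up behind it. Then push the red knob fully home so that the arbor enters the bearing's bore. Only push: do not squeeze the bearing, lift it or carry it, and leave the other things on the bench where they are.

Things in the scene. Friction and masses are not known exactly. Their poses are not given: they have to be found in the camera images.
- bearing: steel ball bearing with black seals standing on its rim in the gutter, free to roll: 62 mm outside, bore 30 mm, 20 mm wide, about 0.24 kg. Origin at its centre; its y axis is its axle, x and z turn as it rolls. It starts at the gutter's low end, centre at gutter x = -129 mm, its downhill side free above the low bar.
- gutter: sloped gutter of two aluminium angle rails on a blue stand (fixed; all in mm). Origin: centre of the bearing when it touches the stop, 97 above the bench. x points uphill (10 degrees above level), y level across the gutter, away from the knob, z square to the rails. Rail tops at z = -31, x = -162 to 46; channel y = -12 to 12 between walls 3 thick with tops at z = -16.
- low_bar (a point): top of the thin steel bar across the gutter's low end that the bearing first rests on; gutter x = -155 mm, 12 mm above the rails
- stop_face (a point): middle of the rubber face of the stop at the gutter's top, gutter x = 31 (mm). Beside the seated bearing stand a steel cheek (gutter y = 12 to 17, x = -18 to 44, top at z = 19) and the blue arbor housing (y = -54 to -22, x = -17 to 17, top at z = 18), both clear of a finger behind the bearing.
- latch (a joint): sprung brass latch in the slot between the rails, rad: 0 up, 0.2 down level with the rails. Hinged at gutter x = -85 mm, it rises towards the stop; its nose (x = -28) stands 12 above the rails. The bearing rolls over it, pressing it down (about 2 N), and it springs up behind, leaving 0 to 2 of play to the stop. Fingertips 15 or more above the rails clear it.
- arbor (a joint): sliding arbor, m: 0 = out (nose clear of the channel), 0.026 = fully home, its 25 mm diameter shank in the bore of the seated bearing. It slides level along gutter +y with about 2 N friction and stays where left. Starts at 0 to 0.003.
- knob_face (a point): centre of the outer face of the arbor's red knob, 32 mm in diameter (flat part 26 mm), to be pushed along gutter +y. Gutter x = 0, z = 0, y = -96.5 mm plus the arbor's value.
- spare_1: another such bearing lying flat on the orange block on the right (leave alone); origin under its centre
- spare_2: a third such bearing lying flat on the orange block (leave alone); origin under its centre
- oil_can: white oil bottle with a red spout, 53 mm wide, 173 mm tall, behind the vice (leave alone); origin at the centre of its underside
- marker: black marker pen lying at the front edge of the bench (leave alone); origin under its centre
- pliers_blue: blue-handled pliers lying to the right of the vice (leave alone); origin under their centre
Things that resemble listed ones, but are neither listed nor needed, are in the scene too. What is shaped like the bearing but pink or purple is not meant.

How it is judged:
On the way, in this order (a step that is already met when the one before it is completed fails the run):
1. the bearing rests by itself at the stop (within 5 mm), untouched, with the latch up behind it (x of bearing in the frame of gutter between -0.005 and 0.004 m and z of bearing in the frame of gutter below 0.004 m and value of joint latch below 0.04 rad and linear speed of bearing below 0.02 m/s and contact force between the arm and bearing below 0.1 N), for 0.2 s.
2. the arbor is pushed home into the bearing's bore (value of joint arbor above 0.023 m), for 0.1 s.
At the end, for the whole second after the job is handed in: The bearing stands on the rails at the stop (its centre within 5 mm of the seated place along the gutter, 4 mm square to the rails, axle within 0.2 rad), at rest, with the latch up behind it (below 0.04 rad) and the arbor at least 23 of its 26 mm home (x of bearing in the frame of gutter between -0.005 and 0.004 m and z of bearing in the frame of gutter between -0.004 and 0.004 m and angle between the y axis of bearing and the y axis of gutter, either way round below 0.2 rad and value of joint latch below 0.04 rad and value of joint arbor above 0.023 m and linear speed of bearing below 0.02 m/s); the robot touches nothing.
It fails at once if the bearing is lifted out of the gutter (more than 15 mm off the rails) (z of bearing in the frame of gutter above 0.015 m).
It fails at once if the bearing falls or is taken out of the gutter sideways (more than 12 mm) (y of bearing in the frame of gutter above 0.012 m or y of bearing in the frame of gutter below -0.012 m).
It fails at once if the bearing is squeezed or rammed (more than 35 N from the fingers) (contact force between the fingers and bearing above 35 N).
It fails at once if another thing on the bench is moved more than 25 mm (distance of any of spare_1, spare_2, oil_can, pliers_blue, marker from where it was at the start of the episode above 0.025 m).
It also fails if it takes over 43 s, if anything falls off the work surface, if the arm or the gripper's body presses on something with over 40 N, if the wrist force passes 120 N, or if a joint passes its speed limit or range.

### The arm

A 7-joint arm with a two-finger parallel gripper is mounted at the origin on a cart in front of the work surface, level with it; the furniture and walls round the work are solid. World frame = base frame: x ahead of the robot, y to its left, z up, the work surface at z = 0. Lengths are in m, angles in rad, forces in N, time in s.
With the tool pointing down it reaches from about 0.4 to 0.9 m from the base axis. Payload 5.5 kg.
Tool frame: the origin (TCP) lies midway between the tips of the shut fingers; the grasp point (between the pads) lies 19 mm behind it (grasp_offset is the distance from the TCP to the grasp point, in m); z points along the fingers, y is the line along which they close (so a half turn about z gives the same grasp; the last joint's range is limited). The gripper opens to 85 mm and grips with 20 to 120 N. Pads are 22 mm wide; open, the fingers measure 114 mm over their backs; the gripper's body (76 mm by 85 mm) begins 54 mm behind the grasp point. The pads swing forward as they close: fully open they stand 13 mm farther back than shut.
Start: joints at [1.375, 0.501, -0.427, 1.55, 0.221, 1.138, -0.21], TCP at [0.288, -0.583, 0.231] pointing down, gripper open.
Joint ranges: [-2.88, 2.88], [-0.31, 2.03], [-1.54, 1.56], [0.2, 2.42], [-1.41, 4.55], [0.19, 2.02], [-2.57, 2.57]. Speed limits (rad/s): [2.57, 2.57, 3.14, 3.14, 3.14, 3.14, 3.14].

### API

Orientations are given as a unit quaternion [w, x, y, z].
In Python, from cell import sense, grab_frame, finish_job, grasp_offset gives the robot as it stands.
- The arm moves only by the shell command python3 -m inch 'ROWS' [FORCE]. ROWS is JSON, a list of rows, each an object with "angular": the turn, a rotation vector about the tool's x, y, z in rad, a list of three; "slide": the shift along the tool's x, y, z in mm, a list of three; "claw": the closure, from 0 (fully open) to 1 (shut). A call has 1 to 10 rows; each row shifts and turns the commanded pose from where the row before left it, along the tool's axes as they then stand; what a row does not reach is not made up. A row lasts 1/12 s, in which the tool goes at most 41.7 mm and 7.16 degrees, less where a joint would pass 70% of its speed; a pose out of reach is approached as far as the arm can. A call with a gripper value outside its range is refused whole. The fingers move at their own pace and stop on an object; FORCE is the grip in N (left out, the last holds). Time passes only in rows, so rows that do not move let the fingers close. It gives the time, the measured TCP pose, the force, the opening and the grip force at its end, in the units of the state.
- sense(): the state, without advancing time (a new reading comes with each control period).
- grab_frame(name): name is "scene" or "top" or "wrist"; returns a dict with "frame" (420x560x3 uint8, blue, green, red), "mtx" (3x3 intrinsics, pixels), "D" ([k1, k2, p1, p2, k3] as OpenCV has them; the pictures are not rectified), "rvec" (rotation vector, rad) and "tvec" (3), from world to camera coordinates, as OpenCV has them. Camera axes: x right, y down, z forward; pixel columns grow to the right and rows downward; lengths in m; the calibration is good to about 2 mm. A picture is of the moment at which its call begins. There is no depth.
- finish_job(): hands the job in; it is judged then, once.
The state is a dict: "clock": time; "joint_positions": joint angles; "joint_velocities": joint speeds; "joint_efforts": joint torques, N m; "ee_pos": TCP position; "eef_rot": TCP orientation; "ft_force": force on the tool from outside, world axes, zero at the start; "moment": the same for the moment, N m; "grip_width": finger opening in m; "grasp_force": force on a finger pad.
Only numpy, scipy, OpenCV 4.12 (cv2) and the standard library are available. Lean on these libraries where they do the work, as an engineer would, in place of code of your own. Each camera call takes 0.05 s, during which the arm holds its last target. There are 200 camera calls.

## Working session

There is one attempt and no reset: what is moved stays moved. The work goes in short steps, Python scripts to look and compute and a shell command to move; the robot and the scene stay as the last step left them, time stands still between calls to the robot, and variables do not carry over. Pictures are saved under pics/ and viewed, at most 10 in all, crops included, and the job is handed in when it is done.

```bash
ls; mkdir -p pics
python3 - <<'E'
from cell import *
import cv2,pickle
d={}
for n in ["scene","top"]:
    f=grab_frame(n);d[n]=f;cv2.imwrite(f"pics/{n}0.png",f["frame"])
pickle.dump(d,open("f0.pkl","wb"))
s=sense();print(s["ee_pos"],s["eef_rot"],s["clock"],s["grip_width"],grasp_offset)
E
```

```text
pics
[ 0.28754208 -0.58223852  0.23034659] [-8.62052407e-04  9.73796782e-01  2.27418235e-01 -1.75520071e-04] 0.1 0.08570104890907837 0.0187
```

View pics/scene0.png

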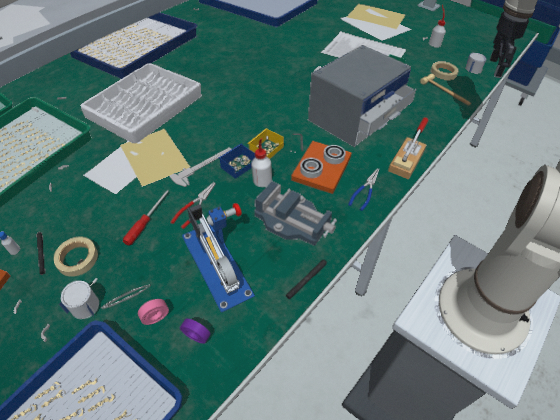

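View pics/top0.png

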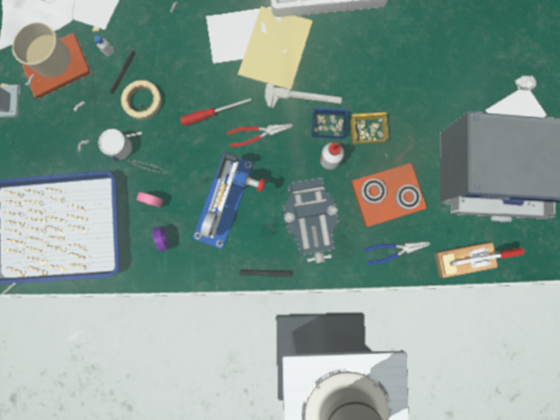

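The scene view shows the gutter on its blue stand around (215,255), with its low end near the robot at about (232,290) and the red knob at (237,210). In the top view the gutter is at (222,200) and the knob at (262,186). The pink and purple rings are decoys. I'll enlarge the gutter in both views.

Run:
```python
import cv2,pickle,numpy as np
d=pickle.load(open("f0.pkl","rb"))
a=d["scene"]["frame"][180:315,170:260]; b=d["top"]["frame"][145:255,185:275]
a=cv2.resize(a,None,fx=4.4,fy=4.4,interpolation=cv2.INTER_CUBIC);b=cv2.resize(b,None,fx=4.4,fy=4.4,interpolation=cv2.INTER_CUBIC)
h=max(len(a),len(b));b=cv2.copyMakeBorder(b,0,h-len(b),0,0,0)
cv2.imwrite("pics/c0.png",np.hstack([a,b]));print(a.shape,b.shape)
```

```text
(594, 396, 3) (594, 396, 3)
```

View pics/c0.png

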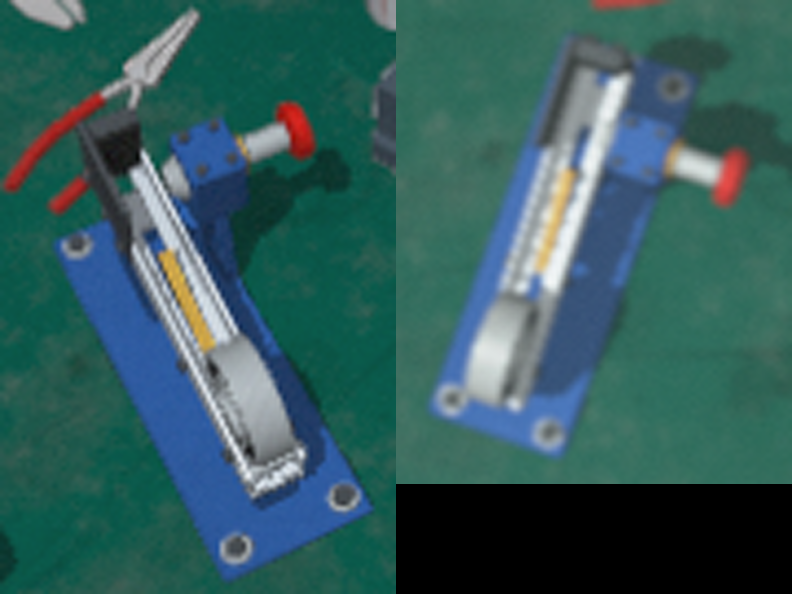

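The left crop shows the scene view and the right crop the top view. The steel bearing at the low end is at crop (250,400) left and (500,350) right. The brass latch is uphill of it, then the black stop, with the blue housing and red knob on the right. It is the only steel ring standing in the gutter, so it is the one meant. Next I'll triangulate.

```bash
cat > h.py <<'E'
import cv2,numpy as np
def ray(f,p):
    u=cv2.undistortPoints(np.array([[p]],float),f["mtx"],np.array(f["D"],float))[0,0]
    R=cv2.Rodrigues(np.array(f["rvec"],float))[0];t=np.array(f["tvec"],float).ravel()
    d=R.T@np.array([u[0],u[1],1]);return -R.T@t,d/np.linalg.norm(d)
def onz(f,p,z):
    o,d=ray(f,p);return o+d*(z-o[2])/d[2]
def tri(rs):
    A=sum(np.eye(3)-np.outer(d,d) for o,d in rs);b=sum((np.eye(3)-np.outer(d,d))@o for o,d in rs)
    x=np.linalg.solve(A,b);return x,[round(1e3*np.linalg.norm(np.cross(x-o,d)),1) for o,d in rs]
def red(f,roi):
    x0,y0,x1,y1=roi;c=cv2.cvtColor(f["frame"],cv2.COLOR_BGR2HSV)[y0:y1,x0:x1]
    m=((c[...,0]<8)|(c[...,0]>172))&(c[...,1]>150)&(c[...,2]>70)
    n,l,s,ce=cv2.connectedComponentsWithStats(m.astype(np.uint8));i=1+s[1:,4].argmax();return ce[i]+[x0,y0],s[i,4]
def G(o,yaw):  # gutter->world 4x4
    c,s=np.cos(yaw),np.sin(yaw);a=np.radians(10);T=np.eye(4)
    T[:3,0]=[c*np.cos(a),s*np.cos(a),np.sin(a)];T[:3,1]=[-s,c,0];T[:3,2]=np.cross(T[:3,0],T[:3,1]);T[:3,3]=o;return T
def proj(f,P): return cv2.projectPoints(np.array(P,float).reshape(-1,3),np.array(f["rvec"],float),np.array(f["tvec"],float),f["mtx"],np.array(f["D"],float))[0][:,0]
E
python3 - <<'E'
import pickle;from h import *
d=pickle.load(open("f0.pkl","rb"));S,T=d["scene"],d["top"]
s=lambda x,y:(170+x/4.4-.5+.11,180+y/4.4-.4);t=lambda x,y:(185+(x-396)/4.4-.4,145+y/4.4-.4)
ks,n1=red(S,(222,195,250,225));kt,n2=red(T,(252,175,272,197));print(ks,n1,kt,n2)
K=tri([ray(S,ks),ray(T,kt)]);print("knob",K)
H=tri([ray(S,s(207,149)),ray(T,t(643,150))]);print("hous",H)
L=tri([ray(S,s(166,254)),ray(T,t(568,170))]);print("latch nose",L)
B=tri([ray(S,s(252,400)),ray(T,t(500,350))]);print("bearing~",B)
p=[onz(S,s(*q),.008) for q in [(77,244),(235,547),(343,495)]];q=[onz(T,t(*q),.008) for q in [(452,400),(548,432),(673,88)]]
for v in p+q: print(v.round(4))
print([np.degrees(np.arctan2(*(a-b)[1::-1])) for a,b in [(p[0],p[1]),(q[2],q[1])]])
E
```

```text
[236.96825397 209.04761905] 63 [260.56410256 184.92307692] 39
knob (array([0.5725446 , 0.20084956, 0.09705621]), [np.float64(0.7), np.float64(0.7)])
hous (array([0.58737549, 0.24784892, 0.1119278 ]), [np.float64(2.7), np.float64(2.7)])
latch nose (array([0.58305243, 0.29156943, 0.06991887]), [np.float64(0.3), np.float64(0.3)])
bearing~ (array([0.48284361, 0.32865092, 0.07735115]), [np.float64(0.1), np.float64(0.1)])
[0.666  0.2936 0.008 ]
[0.4636 0.3695 0.008 ]
[0.4424 0.3125 0.008 ]
[0.4599 0.3678 0.008 ]
[0.4401 0.3121 0.008 ]
[0.6414 0.2364 0.008 ]
[np.float64(-20.551090871937426), np.float64(-20.59629764056981)]
```

Independent estimates agree: yaw about -20.6°, gutter origin about (0.604, 0.2835, 0.097). I'll turn the tool so its x axis lies along the gutter, then travel high and close the fingers.

```bash
python3 -m inch '[{"angular":[0,0,0.117],"slide":[0,0,0],"claw":1},{"angular":[0,0,0.117],"slide":[0,0,0],"claw":1},{"angular":[0,0,0.117],"slide":[0,0,0],"claw":1},{"angular":[0,0,0.117],"slide":[0,0,0],"claw":1},{"angular":[0,0,0.117],"slide":[0,0,0],"claw":1},{"angular":[0,0,0.117],"slide":[0,0,0],"claw":1},{"angular":[0,0,0.117],"slide":[0,0,0],"claw":1}]' 20
python3 -m inch '[{"angular":[0,0,0],"slide":[5,-32,0],"claw":1},{"angular":[0,0,0],"slide":[5,-32,0],"claw":1},{"angular":[0,0,0],"slide":[5,-32,0],"claw":1},{"angular":[0,0,0],"slide":[5,-32,0],"claw":1},{"angular":[0,0,0],"slide":[5,-32,0],"claw":1},{"angular":[0,0,0],"slide":[5,-32,0],"claw":1},{"angular":[0,0,0],"slide":[5,-32,0],"claw":1},{"angular":[0,0,0],"slide":[5,-32,0],"claw":1},{"angular":[0,0,0],"slide":[5,-32,0],"claw":1},{"angular":[0,0,0],"slide":[5,-32,0],"claw":1}]'
```

```text
clock: 0.68
ee_pos: [0.2877, -0.5824, 0.2307]
eef_rot: [-0.001, 0.983, -0.182, -0.0]
ft_force: [0.2, 0.1, 0.6]
grip_width: 0.0011
grasp_force: 0.0
clock: 1.52
ee_pos: [0.4477, -0.2993, 0.231]
eef_rot: [-0.0, 0.984, -0.179, -0.0]
ft_force: [0.7, -0.3, -0.7]
grip_width: -0.0
grasp_force: 0.0
```

```bash
python3 -m inch '[{"angular":[0,0,0],"slide":[-13,-30,0],"claw":1},{"angular":[0,0,0],"slide":[-13,-30,0],"claw":1},{"angular":[0,0,0],"slide":[-13,-30,0],"claw":1},{"angular":[0,0,0],"slide":[-13,-30,0],"claw":1},{"angular":[0,0,0],"slide":[-13,-30,0],"claw":1},{"angular":[0,0,0],"slide":[-13,-30,0],"claw":1},{"angular":[0,0,0],"slide":[-13,-30,0],"claw":1},{"angular":[0,0,0],"slide":[-13,-30,0],"claw":1},{"angular":[0,0,0],"slide":[-13,-30,0],"claw":1},{"angular":[0,0,0],"slide":[-13,-30,0],"claw":1}]'
python3 -m inch '[{"angular":[0,0,0],"slide":[-13,-30,0],"claw":1},{"angular":[0,0,0],"slide":[-13,-30,0],"claw":1},{"angular":[0,0,0],"slide":[-13,-30,0],"claw":1},{"angular":[0,0,0],"slide":[-13,-30,0],"claw":1},{"angular":[0,0,0],"slide":[-13,-30,0],"claw":1},{"angular":[0,0,0],"slide":[-13,-30,0],"claw":1},{"angular":[0,0,0],"slide":[-13,-30,0],"claw":1},{"angular":[0,0,0],"slide":[-13,-30,0],"claw":1},{"angular":[0,0.0875,0],"slide":[0,0,0],"claw":1},{"angular":[0,0.0875,0],"slide":[0,0,0],"claw":1}]'
python3 - <<'E'
from cell import *
import cv2,pickle
f=grab_frame("wrist");cv2.imwrite("pics/w1.png",f["frame"]);pickle.dump(f,open("w1.pkl","wb"))
s=sense();print(s["joint_positions"])
E
```

```text
clock: 2.35
ee_pos: [0.4309, 0.0271, 0.2312]
eef_rot: [0.0, 0.984, -0.179, -0.0]
ft_force: [-0.4, 0.2, -0.1]
grip_width: 0.0
grasp_force: 0.0
clock: 3.18
ee_pos: [0.4207, 0.2344, 0.224]
eef_rot: [0.013, 0.984, -0.178, 0.02]
ft_force: [1.1, 0.6, 0.2]
grip_width: 0.0001
grasp_force: 0.0
[-0.56704938  0.16864214 -0.04134929  1.99436211  0.06782299  0.96957491
 -2.57036587]
```

View pics/w1.png

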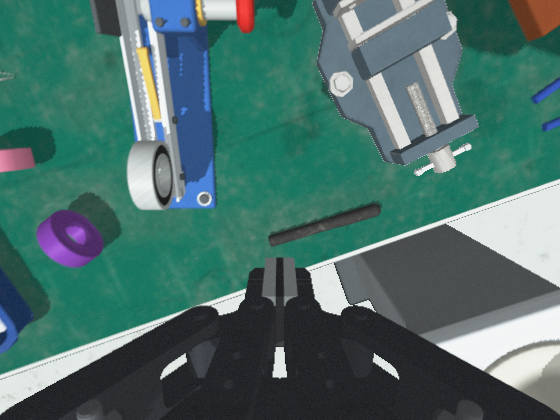

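The wrist view shows the bearing at (155,175), the latch at (148,80) and the knob at (245,10). Joint 7 has hit its limit, so I'll use the half-turned tool: x downhill and y along gutter +y.

```bash
python3 -m inch '[{"angular":[0,0,-0.12],"slide":[0,0,0],"claw":1},{"angular":[0,0,-0.12],"slide":[0,0,0],"claw":1},{"angular":[0,0,-0.12],"slide":[0,0,0],"claw":1},{"angular":[0,0,-0.12],"slide":[0,0,0],"claw":1},{"angular":[0,0,-0.12],"slide":[0,0,0],"claw":1},{"angular":[0,0,-0.12],"slide":[0,0,0],"claw":1},{"angular":[0,0,-0.12],"slide":[0,0,0],"claw":1},{"angular":[0,0,-0.12],"slide":[0,0,0],"claw":1},{"angular":[0,0,-0.12],"slide":[0,0,0],"claw":1},{"angular":[0,0,-0.12],"slide":[0,0,0],"claw":1}]'
python3 -m inch '[{"angular":[0,0,-0.12],"slide":[0,0,0],"claw":1},{"angular":[0,0,-0.12],"slide":[0,0,0],"claw":1},{"angular":[0,0,-0.12],"slide":[0,0,0],"claw":1},{"angular":[0,0,-0.12],"slide":[0,0,0],"claw":1},{"angular":[0,0,-0.12],"slide":[0,0,0],"claw":1},{"angular":[0,0,-0.12],"slide":[0,0,0],"claw":1},{"angular":[0,0,-0.12],"slide":[0,0,0],"claw":1},{"angular":[0,0,-0.12],"slide":[0,0,0],"claw":1},{"angular":[0,0,-0.12],"slide":[0,0,0],"claw":1},{"angular":[0,0,-0.12],"slide":[0,0,0],"claw":1}]'
python3 -m inch '[{"angular":[0,0,-0.12],"slide":[0,0,0],"claw":1},{"angular":[0,0,-0.12],"slide":[0,0,0],"claw":1},{"angular":[0,0,-0.12],"slide":[0,0,0],"claw":1},{"angular":[0,0,-0.12],"slide":[0,0,0],"claw":1},{"angular":[0,0,-0.12],"slide":[0,0,0],"claw":1},{"angular":[0,0,-0.12],"slide":[0,0,0],"claw":1},{"angular":[0,0,0],"slide":[0,0,0],"claw":1}]'
cat >> h.py <<'E'
from scipy.spatial.transform import Rotation as Ro
O=np.array([.604,.2835,.097]);YAW=np.radians(-20.6)
def where(s,tgt=None):
    """TCP in gutter frame (mm); rotvec and slide(mm) in tool axes to reach the wanted tool (x downhill,y=gutter y) at tgt"""
    T=G(O,YAW);q=s["eef_rot"];R=Ro.from_quat(q,scalar_first=True);p=np.array(s["ee_pos"])
    W=Ro.from_matrix(T[:3,:3]@np.diag([-1,1,-1.]))
    print("clock",s["clock"],"gut mm",(1e3*T[:3,:3].T@(p-O)).round(1),"F gut",(T[:3,:3].T@np.array(s["ft_force"])).round(1),"turn",(R.inv()*W).as_rotvec().round(4))
    if tgt is not None: print("slide after turn",(1e3*W.inv().apply(T[:3,:3]@np.array(tgt)/1e3+O-p)).round(1))
E
python3 -c "
from h import *;from cell import *
s=sense();where(s,[-190,0,60]);print(np.round(s['joint_positions'],2))"
```

```text
clock: 4.07
ee_pos: [0.4207, 0.2332, 0.2242]
eef_rot: [0.022, 0.912, 0.411, 0.009]
ft_force: [0.2, 0.3, 0.1]
grip_width: 0.0002
grasp_force: 0.0
clock: 4.9
ee_pos: [0.4207, 0.2332, 0.2242]
eef_rot: [0.023, 0.521, 0.854, -0.005]
ft_force: [-0.8, 0.3, 0.5]
grip_width: -0.0001
grasp_force: 0.0
clock: 5.48
ee_pos: [0.4208, 0.2332, 0.2242]
eef_rot: [0.02, 0.187, 0.982, -0.012]
ft_force: [-0.5, 0.3, 0.1]
grip_width: 0.0001
grasp_force: 0.0
clock 5.4833 gut mm [-129.3 -111.6  152. ] F gut [-0.5  0.1  0.2] turn [-0.0185 -0.131  -0.016 ]
slide after turn [ 60.7 111.6  92. ]
[-0.23  0.19 -0.4   1.98  0.14  0.98  0.48]
```

```bash
python3 -m inch '[{"angular":[-0.009,-0.0655,-0.008],"slide":[0,0,0],"claw":1},{"angular":[-0.009,-0.0655,-0.008],"slide":[0,0,0],"claw":1},{"angular":[0,0,0],"slide":[11,19,0],"claw":1},{"angular":[0,0,0],"slide":[11,19,0],"claw":1},{"angular":[0,0,0],"slide":[11,19,0],"claw":1},{"angular":[0,0,0],"slide":[11,19,0],"claw":1},{"angular":[0,0,0],"slide":[11,19,0],"claw":1},{"angular":[0,0,0],"slide":[6,16,0],"claw":1},{"angular":[0,0,0],"slide":[0,0,0],"claw":1}]'
python3 - <<'E'
from h import *;from cell import *;import pickle
s=sense();where(s,[-190,0,-6]);print(np.round(s['joint_positions'],2))
f=grab_frame("wrist");t=grab_frame("scene");pickle.dump((f,t),open("w2.pkl","wb"))
T=G(O,YAW)
P=(T@np.c_[np.array([[-129,0,0],[-28,0,-19],[0,-96.5,0],[0,-38,18],[-160,0,0]])/1e3,np.ones(5)].T)[:3].T
a,b=f["frame"].copy(),t["frame"].copy()
for im,g in((a,f),(b,t)):
    for p in proj(g,P): 
        if abs(p).max()<2000: cv2.circle(im,tuple(int(v) for v in p.round()),1,(255,0,255),-1)
b=cv2.resize(b[120:320,120:320],(420,420),interpolation=cv2.INTER_CUBIC)
cv2.imwrite("pics/w2.png",cv2.resize(np.hstack([a,b]),(800,343)))
E
```

```text
clock: 6.23
ee_pos: [0.4031, 0.3626, 0.2136]
eef_rot: [0.085, 0.18, 0.98, -0.014]
ft_force: [0.2, 0.1, 0.1]
grip_width: 0.0004
grasp_force: 0.0
clock 6.2333 gut mm [-192.4    3.3  152.3] F gut [0.1 0.2 0.1] turn [ 0.0022 -0.0013 -0.0039]
slide after turn [ -2.4  -3.3 158.3]
[-0.49  0.29 -0.47  1.91  0.36  0.96  0.06]
```

View pics/w2.png

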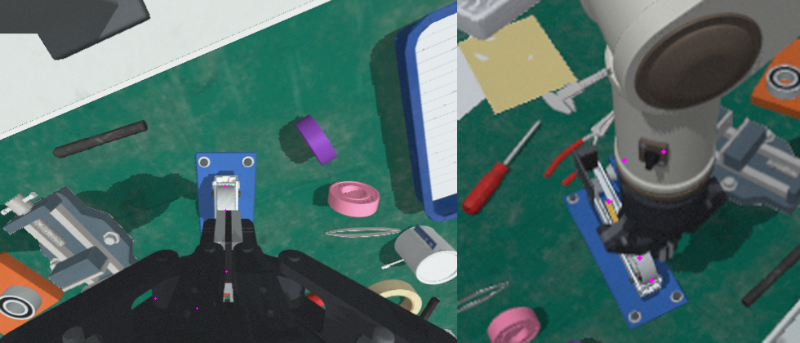

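The wrist view has the gutter's low end at (227,190), straight ahead of the fingers. In the scene view the marks for the bearing, nose and downhill edge sit on their parts, so the pose holds. I'll descend and approach.

```bash
python3 -m inch '[{"angular":[0.0022,-0.0013,-0.004],"slide":[0,-3.3,30],"claw":1},{"angular":[0,0,0],"slide":[0,0,32],"claw":1},{"angular":[0,0,0],"slide":[0,0,32],"claw":1},{"angular":[0,0,0],"slide":[0,0,32],"claw":1},{"angular":[0,0,0],"slide":[0,0,32],"claw":1},{"angular":[0,0,0],"slide":[0,0,0],"claw":1},{"angular":[0,0,0],"slide":[-6,0,0],"claw":1},{"angular":[0,0,0],"slide":[-6,0,0],"claw":1},{"angular":[0,0,0],"slide":[0,0,0],"claw":1}]'
python3 -c "
from h import *;from cell import *
s=sense();where(s)"
```

```text
clock: 7.08
ee_pos: [0.4429, 0.3416, 0.0631]
eef_rot: [0.088, 0.179, 0.98, -0.016]
ft_force: [1.1, 0.2, 0.3]
grip_width: -0.0001
grasp_force: 0.0
clock 7.0833 gut mm [-174.5   -2.3   -3.6] F gut [1.  0.5 0.1] turn [ 0.0003  0.0052 -0.0026]
```

```bash
python3 -m inch '[{"angular":[0,0,0],"slide":[-3,1,1],"claw":1},{"angular":[0,0,0],"slide":[-3,1,1],"claw":1},{"angular":[0,0,0],"slide":[-4,0,0],"claw":1},{"angular":[0,0,0],"slide":[-4,0,0],"claw":1},{"angular":[0,0,0],"slide":[-4,0,0],"claw":1},{"angular":[0,0,0],"slide":[-4,0,0],"claw":1},{"angular":[0,0,0],"slide":[-4,0,0],"claw":1},{"angular":[0,0,0],"slide":[-4,0,0],"claw":1}]'
python3 - <<'E'
from h import *;from cell import *
s=sense();where(s)
f=grab_frame("scene");t=grab_frame("top")
a=f["frame"][180:320,150:290];b=t["frame"][130:270,150:290]
cv2.imwrite("pics/p3.png",np.hstack([cv2.resize(v,(400,400),interpolation=cv2.INTER_CUBIC) for v in(a,b)]))
E
```

```text
clock: 7.75
ee_pos: [0.4688, 0.3324, 0.0635]
eef_rot: [0.086, 0.178, 0.98, -0.017]
ft_force: [-1.6, 0.9, 1.2]
grip_width: -0.0002
grasp_force: 0.8
clock 7.75 gut mm [-147.4   -1.8   -8. ] F gut [-1.6  0.3  1.5] turn [-0.0034  0.0021  0.0005]
```

View pics/p3.png

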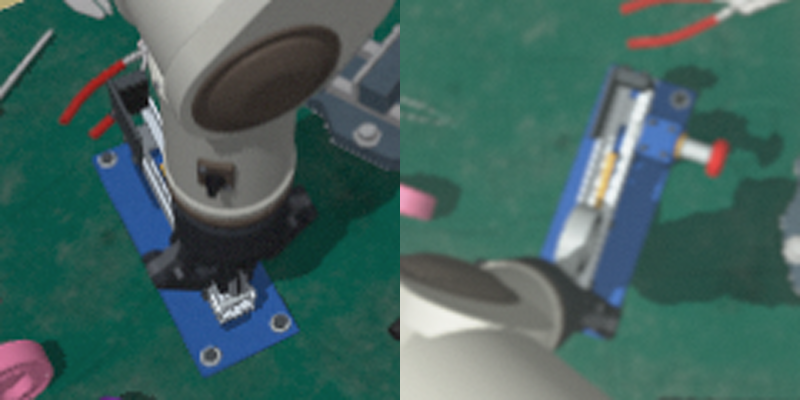

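The top view shows the bearing moved uphill, with its edge near (590,215) just reaching the latch, and a push of about 1.6 N. I'll continue.

```bash
python3 -m inch '[{"angular":[0,0,0],"slide":[-4,0.2,-0.3],"claw":1},{"angular":[0,0,0],"slide":[-4,0.2,-0.3],"claw":1},{"angular":[0,0,0],"slide":[-4,0.2,-0.3],"claw":1},{"angular":[0,0,0],"slide":[-4,0.2,-0.3],"claw":1},{"angular":[0,0,0],"slide":[-4,0.2,-0.3],"claw":1},{"angular":[0,0,0],"slide":[-4,0.2,-0.3],"claw":1},{"angular":[0,0,0],"slide":[-4,0.2,-0.3],"claw":1},{"angular":[0,0,0],"slide":[-4,0.2,-0.3],"claw":1},{"angular":[0,0,0],"slide":[-4,0,0],"claw":1},{"angular":[0,0,0],"slide":[-4,0,0],"claw":1}]'
python3 -c "
from h import *;from cell import *
s=sense();where(s)"
python3 -m inch '[{"angular":[0,0,0],"slide":[-4,0,0],"claw":1},{"angular":[0,0,0],"slide":[-4,0,0],"claw":1},{"angular":[0,0,0],"slide":[-4,0,0],"claw":1},{"angular":[0,0,0],"slide":[-4,0,0],"claw":1},{"angular":[0,0,0],"slide":[-4,0,0],"claw":1},{"angular":[0,0,0],"slide":[-4,0,0],"claw":1}]'
python3 -c "
from h import *;from cell import *
s=sense();where(s)"
```

```text
clock: 8.68
ee_pos: [0.5057, 0.3207, 0.0731]
eef_rot: [0.086, 0.178, 0.98, -0.017]
ft_force: [-3.0, 1.3, 1.6]
grip_width: -0.0001
grasp_force: 1.3
clock 8.6833 gut mm [-107.6    0.2   -5.3] F gut [-2.9  0.1  2.2] turn [-0.0028  0.002   0.0009]
clock: 9.18
ee_pos: [0.5283, 0.3117, 0.0772]
eef_rot: [0.087, 0.178, 0.98, -0.017]
ft_force: [-1.5, -0.0, 1.2]
grip_width: -0.0001
grasp_force: 0.7
clock 9.1833 gut mm [-83.   -0.2  -5.5] F gut [-1.2 -0.5  1.4] turn [-0.0034  0.0025  0.0002]
```

```bash
python3 -m inch '[{"angular":[0,0,0],"slide":[-3,0,0],"claw":1},{"angular":[0,0,0],"slide":[-3,0,0],"claw":1},{"angular":[0,0,0],"slide":[-3,0,0],"claw":1},{"angular":[0,0,0],"slide":[-3,0,0],"claw":1},{"angular":[0,0,0],"slide":[-3,0,0],"claw":1},{"angular":[0,0,0],"slide":[-3,0,0],"claw":1},{"angular":[0,0,0],"slide":[-3,0,0],"claw":1},{"angular":[0,0,0],"slide":[-3,0,0],"claw":1}]'
python3 -c "
from h import *;from cell import *
s=sense();where(s)"
python3 -m inch '[{"angular":[0,0,0],"slide":[-3,0,0],"claw":1},{"angular":[0,0,0],"slide":[-3,0,0],"claw":1},{"angular":[0,0,0],"slide":[-2,0,0],"claw":1}]'
python3 -c "
from h import *;from cell import *
s=sense();where(s)"
```

```text
clock: 9.85
ee_pos: [0.5505, 0.3035, 0.0815]
eef_rot: [0.087, 0.178, 0.98, -0.017]
ft_force: [-1.0, -0.0, 0.1]
grip_width: -0.0001
grasp_force: 0.0
clock 9.85 gut mm [-59.   -0.1  -5.4] F gut [-0.9 -0.4  0.3] turn [-0.0033  0.0027  0.0002]
clock: 10.1
ee_pos: [0.5578, 0.3007, 0.0829]
eef_rot: [0.087, 0.178, 0.98, -0.017]
ft_force: [-0.4, -0.1, 0.2]
grip_width: 0.0001
grasp_force: 0.0
clock 10.1 gut mm [-51.   -0.1  -5.3] F gut [-0.3 -0.2  0.3] turn [-0.0032  0.0026  0.    ]
```

```bash
python3 -m inch '[{"angular":[0,0,0],"slide":[-2,0,0],"claw":1},{"angular":[0,0,0],"slide":[-2,0,0],"claw":1},{"angular":[0,0,0],"slide":[-2,0,0],"claw":1},{"angular":[0,0,0],"slide":[0,0,0],"claw":1}]'
python3 - <<'E'
from h import *;from cell import *
s=sense();where(s)
f=grab_frame("scene");t=grab_frame("top")
a=f["frame"][180:320,150:290];b=t["frame"][130:230,190:290]
cv2.imwrite("pics/p4.png",np.hstack([cv2.resize(v,(400,400),interpolation=cv2.INTER_CUBIC) for v in(a,b)]))
E
```

```text
clock: 10.43
ee_pos: [0.5633, 0.2987, 0.0839]
eef_rot: [0.087, 0.178, 0.98, -0.017]
ft_force: [0.6, 0.1, 0.8]
grip_width: -0.0003
grasp_force: 0.0
clock 10.4333 gut mm [-45.1  -0.1  -5.3] F gut [0.6 0.3 0.7] turn [-0.0032  0.0026  0.    ]
```

View pics/p4.png

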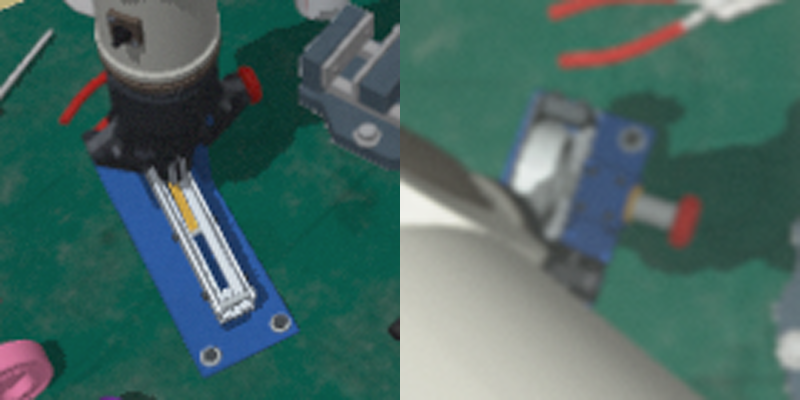

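The top view has the bearing at the stop near (540,150). I'll nudge a little more until I feel resistance, to be sure the latch has sprung up.

```bash
python3 -m inch '[{"angular":[0,0,0],"slide":[-1,0,0],"claw":1},{"angular":[0,0,0],"slide":[-1,0,0],"claw":1},{"angular":[0,0,0],"slide":[-1,0,0],"claw":1},{"angular":[0,0,0],"slide":[0,0,0],"claw":1}]'
python3 -c "
from h import *;from cell import *
s=sense();where(s)"
```

```text
clock: 10.87
ee_pos: [0.5652, 0.2983, 0.0843]
eef_rot: [0.086, 0.178, 0.98, -0.017]
ft_force: [-1.3, 0.3, -0.1]
grip_width: -0.0002
grasp_force: 0.5
clock 10.8667 gut mm [-43.1   0.2  -5.3] F gut [-1.4 -0.2  0.1] turn [-0.003   0.0017  0.0008]
```

```bash
python3 -m inch '[{"angular":[0,0,0],"slide":[-1,0,0],"claw":1},{"angular":[0,0,0],"slide":[-1,0,0],"claw":1},{"angular":[0,0,0],"slide":[0,0,0],"claw":1}]'
python3 -c "
from h import *;from cell import *
s=sense();where(s)"
```

```text
clock: 11.12
ee_pos: [0.5657, 0.2985, 0.0843]
eef_rot: [0.085, 0.177, 0.98, -0.017]
ft_force: [-5.8, 2.3, 1.7]
grip_width: 0.0001
grasp_force: 2.5
clock 11.1167 gut mm [-42.7   0.5  -5.3] F gut [-5.9  0.1  2.8] turn [-0.003  -0.0001  0.0019]
```

It is firmly on the stop at 5.9 N, with the TCP at x = -42.7 as predicted. I'll back off and rise to look.

```bash
python3 -m inch '[{"angular":[0,0,0],"slide":[2,0,0],"claw":1},{"angular":[0,0,0],"slide":[5,0,0],"claw":1},{"angular":[0,0,0],"slide":[10,0,0],"claw":1},{"angular":[0,0,0],"slide":[15,0,0],"claw":1},{"angular":[0,0,0],"slide":[0,0,-30],"claw":1},{"angular":[0,0,0],"slide":[0,0,-30],"claw":1},{"angular":[0,0,0],"slide":[0,-10,-30],"claw":1},{"angular":[0,0,0],"slide":[0,-35,0],"claw":1},{"angular":[0,0,0],"slide":[0,-35,0],"claw":1},{"angular":[0,0,0],"slide":[0,-35,0],"claw":1}]'
python3 -m inch '[{"angular":[0,0,0],"slide":[0,-20,0],"claw":1},{"angular":[0,0,0],"slide":[0,-5,0],"claw":1},{"angular":[0,0,0],"slide":[0,0,0],"claw":1}]'
python3 - <<'E'
from h import *;from cell import *;import pickle
s=sense();where(s,[0,-125,-8]);print(np.round(s['joint_positions'],2))
f=grab_frame("scene");t=grab_frame("top");pickle.dump((f,t),open("p5.pkl","wb"))
T=G(O,YAW);a,b=f["frame"][160:300,150:290],t["frame"][140:220,195:275]
cv2.imwrite("pics/p5.png",np.hstack([cv2.resize(v,(400,400),interpolation=cv2.INTER_CUBIC) for v in(a,b)]))
E
```

```text
clock: 11.95
ee_pos: [0.4819, 0.206, 0.1687]
eef_rot: [0.087, 0.177, 0.98, -0.017]
ft_force: [-0.1, -0.5, -0.6]
grip_width: -0.0002
grasp_force: 0.0
clock: 12.2
ee_pos: [0.4734, 0.1814, 0.1683]
eef_rot: [0.087, 0.179, 0.98, -0.018]
ft_force: [0.4, 0.4, 0.4]
grip_width: 0.0
grasp_force: 0.0
clock 12.2 gut mm [ -72.6 -141.5   85.2] F gut [0.3 0.5 0.4] turn [-0.0043  0.0032 -0.0018]
slide after turn [-72.6  16.5  93.2]
[-0.14  0.25 -0.43  2.07  0.36  0.76  0.41]
```

View pics/p5.png

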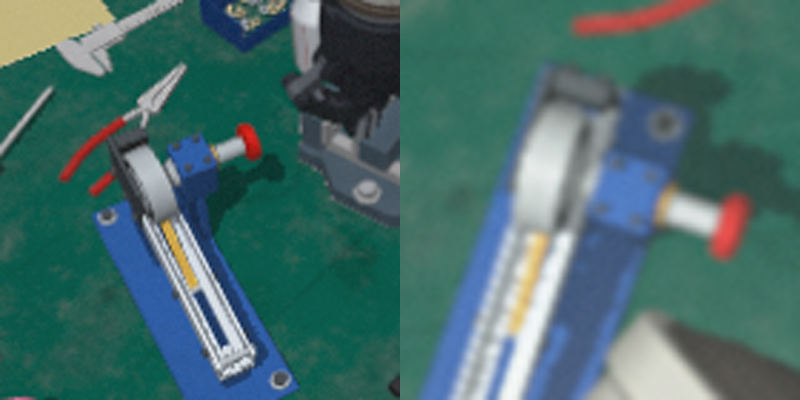

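Both views show the bearing seated at the stop with the finger clear, at (150,180) and (550,165), and the latch's brass up behind it. Now the knob.

```bash
python3 -m inch '[{"angular":[-0.0043,0.0032,-0.0018],"slide":[-24,1,0],"claw":1},{"angular":[0,0,0],"slide":[-24,1,0],"claw":1},{"angular":[0,0,0],"slide":[-24,1,0],"claw":1},{"angular":[0,0,0],"slide":[0,2,24],"claw":1},{"angular":[0,0,0],"slide":[0,2,24],"claw":1},{"angular":[0,0,0],"slide":[0,2,24],"claw":1},{"angular":[0,0,0],"slide":[0,2,22],"claw":1},{"angular":[0,0,0],"slide":[0,0,0],"claw":1}]'
python3 -c "
from h import *;from cell import *
s=sense();where(s,[0,-125,-9])"
```

```text
clock: 12.97
ee_pos: [0.5574, 0.1641, 0.0835]
eef_rot: [0.082, 0.176, 0.981, -0.016]
ft_force: [-0.8, -0.1, -0.4]
grip_width: 0.0
grasp_force: 0.0
clock 12.9667 gut mm [  -3.9 -128.1  -13.1] F gut [-0.8 -0.4 -0.3] turn [-0.0015 -0.0066  0.0046]
slide after turn [-3.9  3.1 -4.1]
```

```bash
python3 -m inch '[{"angular":[0,0,0],"slide":[-2,2,-1.5],"claw":1},{"angular":[0,0,0],"slide":[-2,2,-1.5],"claw":1},{"angular":[0,0,0],"slide":[0,3,0],"claw":1},{"angular":[0,0,0],"slide":[0,3,0],"claw":1},{"angular":[0,0,0],"slide":[0,3,0],"claw":1},{"angular":[0,0,0],"slide":[0,3,0],"claw":1},{"angular":[0,0,0],"slide":[0,3,0],"claw":1}]'
python3 -c "
from h import *;from cell import *
s=sense();where(s)"
python3 -m inch '[{"angular":[0,0,0],"slide":[0,3,0],"claw":1},{"angular":[0,0,0],"slide":[0,3,0],"claw":1},{"angular":[0,0,0],"slide":[0,3,0],"claw":1}]'
python3 -c "
from h import *;from cell import *
s=sense();where(s)"
```

```text
clock: 13.55
ee_pos: [0.5695, 0.18, 0.0923]
eef_rot: [0.086, 0.177, 0.98, -0.015]
ft_force: [0.1, 0.1, 0.7]
grip_width: -0.0001
grasp_force: 0.0
clock 13.55 gut mm [   3.3 -109.    -5.3] F gut [0.2 0.1 0.7] turn [ 0.0017 -0.0003  0.0022]
clock: 13.8
ee_pos: [0.5722, 0.1874, 0.0917]
eef_rot: [0.085, 0.177, 0.98, -0.016]
ft_force: [-0.8, -1.5, 0.9]
grip_width: -0.0
grasp_force: 1.2
clock 13.8 gut mm [   3.1 -101.1   -6. ] F gut [-0.  -1.7  0.9] turn [-0.0003 -0.0011  0.0019]
```

```bash
python3 -m inch '[{"angular":[0,0,0],"slide":[0,3,0],"claw":1},{"angular":[0,0,0],"slide":[0,3,0],"claw":1},{"angular":[0,0,0],"slide":[0,3,0],"claw":1},{"angular":[0,0,0],"slide":[0,3,0],"claw":1},{"angular":[0,0,0],"slide":[0,3,0],"claw":1}]'
python3 -c "
from h import *;from cell import *
s=sense();where(s)"
python3 -m inch '[{"angular":[0,0,0],"slide":[0,2,0],"claw":1},{"angular":[0,0,0],"slide":[0,2,0],"claw":1},{"angular":[0,0,0],"slide":[0,1,0],"claw":1}]'
python3 -c "
from h import *;from cell import *
s=sense();where(s)"
```

```text
clock: 14.22
ee_pos: [0.5777, 0.2022, 0.0917]
eef_rot: [0.085, 0.177, 0.98, -0.015]
ft_force: [-0.3, -1.8, 1.2]
grip_width: 0.0003
grasp_force: 1.2
clock 14.2167 gut mm [  3.  -85.4  -5.9] F gut [ 0.5 -1.8  1.1] turn [ 0.0009 -0.001   0.0022]
clock: 14.47
ee_pos: [0.5788, 0.2049, 0.0915]
eef_rot: [0.085, 0.177, 0.98, -0.017]
ft_force: [-5.1, -8.1, 6.9]
grip_width: -0.0005
grasp_force: 4.3
clock 14.4667 gut mm [  3.  -82.4  -6.1] F gut [-0.7 -9.4  7.1] turn [-0.0027 -0.0016  0.0015]
```

```bash
python3 -m inch '[{"angular":[0,0,0],"slide":[0,1,-0.5],"claw":1},{"angular":[0,0,0],"slide":[0,1,-0.5],"claw":1},{"angular":[0,0,0],"slide":[0,0,0],"claw":1}]'
python3 -c "
from h import *;from cell import *
s=sense();where(s)"
python3 -m inch '[{"angular":[0,0,0],"slide":[0,-3,0],"claw":1},{"angular":[0,0,0],"slide":[0,-12,0],"claw":1},{"angular":[0,0,0],"slide":[0,-20,0],"claw":1},{"angular":[0,0,0],"slide":[0,-10,-30],"claw":1},{"angular":[0,0,0],"slide":[0,-20,-30],"claw":1},{"angular":[0,0,0],"slide":[20,-20,-30],"claw":1},{"angular":[0,0,0],"slide":[30,-10,0],"claw":1},{"angular":[0,0,0],"slide":[30,0,0],"claw":1},{"angular":[0,0,0],"slide":[0,0,0],"claw":1}]'
python3 - <<'E'
from h import *;from cell import *;import pickle
s=sense();where(s)
S,T=grab_frame("scene"),grab_frame("top");a,b=S["frame"][160:300,150:290],T["frame"][140:220,195:275]
ks,n1=red(S,(215,190,250,225));kt,n2=red(T,(245,170,272,197));K=tri([ray(S,ks),ray(T,kt)])
print(n1,n2,K,"gutter",1e3*G(O,YAW)[:3,:3].T@(K[0]-O),"start",1e3*G(O,YAW)[:3,:3].T@([.5725446,.20084956,.09705621]-O))
cv2.imwrite("pics/p6.png",np.hstack([cv2.resize(v,(400,400),interpolation=cv2.INTER_CUBIC) for v in(a,b)]))
E
```

```text
clock: 14.72
ee_pos: [0.5787, 0.2049, 0.0917]
eef_rot: [0.084, 0.178, 0.98, -0.018]
ft_force: [-2.6, -7.9, 1.5]
grip_width: -0.0002
grasp_force: 4.3
clock 14.7167 gut mm [  3.  -82.4  -5.9] F gut [ 0.7 -8.3  1.4] turn [-0.0055 -0.0025  0.0006]
clock: 15.47
ee_pos: [0.4528, 0.1536, 0.1669]
eef_rot: [0.084, 0.175, 0.981, -0.015]
ft_force: [-1.0, -0.2, -0.6]
grip_width: 0.0004
grasp_force: 0.0
clock 15.4667 gut mm [ -82.3 -174.8   85.4] F gut [-0.9 -0.5 -0.5] turn [ 0.0003 -0.0028  0.0062]
67 43 (array([0.58066945, 0.22348892, 0.09749821]), [np.float64(0.3), np.float64(0.3)]) gutter [ -0.6268719  -64.38260322   0.61642591] start [ -0.34896538 -88.43305228   0.11860914]
```

View pics/p6.png

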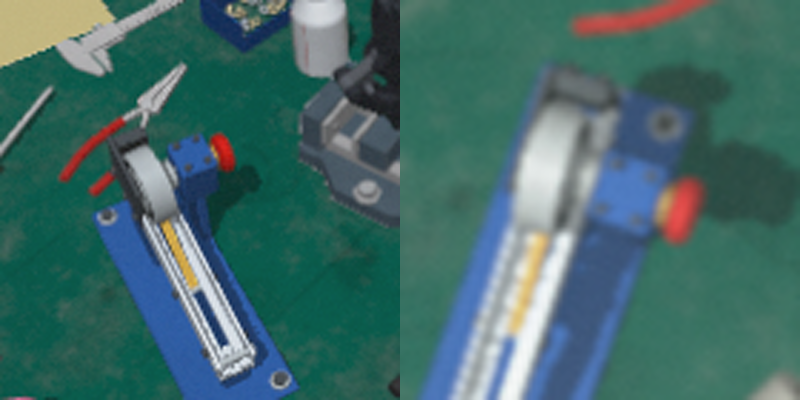

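The knob moved 24 mm from a start of 0 to 3 mm, met a hard stop, and now sits against the brass collar at (225,155) and (675,210). The bearing is still seated with the latch up behind it, and the arm is clear.

```bash
python3 -c "
from cell import *
print(finish_job())"
```

```text
the job is handed in; nothing more can be done
None
```

The job is handed in at about 15.5 s on the robot's clock: the bearing rests at the stop by itself with the latch up behind it, the arbor is home in its bore (knob travel about 24 mm to a hard stop), and the arm is clear; no verdict was returned.

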